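Clear the shaker plate and hold its dial on the third click

ROBOT

A 6-joint arm with a two-finger parallel gripper is mounted at the origin on the work surface. World frame = base frame: x ahead of the robot, y to its left, z up, the work surface at z = 0. Lengths are in mm, angles in rad, forces in N, time in s.
With the tool pointing down it reaches from about 350 to 775 mm from the base axis. Payload 7.3 kg.
Tool frame: the origin (TCP) lies on the centre line of the jaws, within the pads' length; the fingertips stand 17 mm ahead of it and the grasp point (between the pads) lies 2 mm behind it; z points along the fingers, y is the line along which they close (so a half turn about z gives the same grasp; the last joint's range is limited). The gripper opens to 92 mm and grips with 3 to 60 N. Pads are 19 mm wide; open, the fingers measure 130 mm over their backs; the gripper's body (75 mm by 190 mm) begins 47 mm behind the grasp point.
Start: joints at [0.986, 0.342, 1.524, -0, 1.275, -0.146], TCP at [223.036, 475.288, 243.741] pointing down, gripper open.
Joint ranges: [-2.53, 2.53], [-0.77, 2.02], [0.04, 2.7], [-1, 4.14], [0.28, 2.66], [-3.11, 3.11]. Speed limits (rad/s): [2.57, 2.57, 3.14, 3.14, 3.14, 3.14].

INTERFACE

Orientations are given as [roll, pitch, yaw] about the fixed x, y, z axes, in that order (R = Rz(yaw) Ry(pitch) Rx(roll)).
In Python, from plant import bot gives the robot as it stands. The module is installed in compiled form; this text tells all that it offers.
- The arm moves only by the shell command python3 -m pendant 'ROWS'. ROWS is JSON, a list of rows, each a list of 3 entries, a list of its own where there are three numbers: the shift along the world's x, y, z as a fraction of full scale, then the turn, a rotation vector about the world's x, y, z as a fraction of full scale, then the opening, from -1 (shut) to 1 (fully open), so that 0 is half open. In form: [[[tx, ty, tz], [rx, ry, rz], claw], ...]. A call has exactly 10 rows; each row shifts and turns the commanded pose from where the row before left it; what a row does not reach is not made up. Full scale, the value 1, is 30 mm for a shift and 0.12 rad for a turn. A row lasts 1/12 s, in which the tool goes at most 41.7 mm and 7.16 degrees, less where a joint would pass 70% of its speed; a pose out of reach is approached as far as the arm can. A call with a number of a shift or a turn outside -1 to 1 is refused whole. A call with a gripper value outside its range is refused whole. The fingers move at their own pace and stop on an object; the grip force is fixed at half the most. Time passes only in rows, so rows that do not move let the fingers close, or fill a call up. It gives the time, the measured TCP pose, the force, the opening and the grip force at its end, in the units of the state.
- bot.get_obs(): the state, without advancing time (a new reading comes with each control period).
- bot.capture(name): name is "side" or "top"; returns the picture (420x560x3 uint8, blue, green, red); there is no depth.
- bot.camera_params(name): a dict with "fovy" (degrees; the focal length in pixels is half the picture's height over the tangent of half this angle, whatever the lens; pixels are square), "cx", "cy" (the principal point, pixels), "camera_from_world" (4x4, takes a point from world to camera coordinates). Camera axes: x right, y down, z forward; pixel columns grow to the right and rows downward; lengths in mm; the calibration is good to about 2 mm. A picture is of the moment at which its call begins. camera_params takes no time and is no camera call.
- bot.close_job(): hands the job in; it is judged then, once.
The state is a dict: "time": time; "joint_positions": joint angles; "dq": joint speeds; "tau": joint torques, N m; "tool_pos": TCP position; "tcp_rot": TCP orientation; "contact_force": force on the tool from outside, world axes, zero at the start; "moment": the same for the moment, N m; "grip_width": finger opening in mm; "finger_force": force on a finger pad.
Only numpy, scipy, OpenCV 4.12 (cv2) and the standard library are available. Lean on these libraries where they do the work, as an engineer would, in place of code of your own. Each camera call takes 0.05 s, during which the arm holds its last target. There are 200 camera calls.

TASK

Clear the three used cork stoppers off the bench shaker's plate into the open white waste tub, leaving the small capped sample jar standing where it is on the plate. Only when all three corks lie in the tub, press the paddle of the shaker's spring-return dial down with the gripper, past the first two clicks to the third, and finish while still holding it there: it springs back if let go.

Things in the scene. Friction and masses are not known exactly. Their poses are not given: they have to be found in the camera images.
- plate_center (a point): Centre of the top of the shaker's plate: a level 200 mm square black mat, 90 mm above the table, on a fixed grey box 230 mm square. Its x points away from the robot, y left; yaw varies. Corks and jar stand on it in any order, about 92 mm apart in a 2 x 2 grid along its sides. On its right (-y) is the grey control pod, 55 mm wide, top 100 mm above the table, with the dial on the pod's outer (right) side.
- cork_a_mid (a point): Centre (half-way up) of a used cork stopper standing upright on the shaker plate: a plain cork 34 mm high, slightly tapered, 30 mm across at the top and 26 mm at the foot, about 14 g; its z axis is the cork's axis, its yaw means nothing. It may be picked or pushed.
- cork_b_mid (a point): Centre (half-way up) of a used cork stopper standing upright on the shaker plate: a plain cork 34 mm high, slightly tapered, 27 mm across at the top and 23 mm at the foot, about 14 g; its z axis is the cork's axis, its yaw means nothing. It may be picked or pushed.
- cork_c_mid (a point): Centre (half-way up) of a used cork stopper standing upright on the shaker plate: a plain cork 34 mm high, slightly tapered, 25 mm across at the top and 21 mm at the foot, about 14 g; its z axis is the cork's axis, its yaw means nothing. It may be picked or pushed.
- jar_mid (a point): Centre (half-way up) of the capped sample jar standing on the plate: amber glass with a white cap, 34 mm across, 46 mm high. It stays where it is.
- tub: Open white waste tub standing on the table to the left of the shaker, fixed: 160 x 160 mm outside, 70 mm high, walls and floor about 4 mm. Origin at the centre of its underside, x and y along its sides, z up.
- dial (a joint): Turn of the spring-return dial, rad: 0 at rest (paddle up), grows as the paddle is pressed down. Clicks at 0.27, 0.54 and 0.81 (third and last), end stop at 0.84. The clicks do not hold it: let go, it springs back to 0. Push needed at the pad: uneven, 2 to 9 N on the way, about 5 to 7 N on the third click. The dial is a black disc 48 mm across, 14 mm thick, its axis level and 85 mm above the table.
- dial_paddle: The dial's bare aluminium paddle arm. Origin on the dial's axis, which is this body's y (level). At rest this frame is parallel to the shaker's; it turns with the dial. The arm points towards the robot, 0.62 rad above level at rest, level at joint 0.62, 0.19 rad below level at the third click. At its end is a flat pad 30 x 30 x 10 mm, centre 75 mm from the axis.
- paddle_top (a point): Centre of the pad's upper face, the place to press; moves with the paddle on an arc about the dial's axis. It lies 75 mm along the arm from the axis, 5 mm above the arm's centre line and 14 mm to the right (-y) of dial_paddle's origin; 133 mm above the table at rest, about 76 mm at the third click. Axes as dial_paddle.

How it is judged (in metres and radians):
On the way, in this order (a step that is already met when the one before it is completed fails the run):
1. all three corks lie in the tub, the dial still at rest (x of cork_a_mid in the frame of tub between -0.078 and 0.078 m and y of cork_a_mid in the frame of tub between -0.078 and 0.078 m and z of each of cork_a_mid, cork_b_mid, cork_c_mid in the frame of tub below 0.06 m and x of cork_b_mid in the frame of tub between -0.078 and 0.078 m and y of cork_b_mid in the frame of tub between -0.078 and 0.078 m and x of cork_c_mid in the frame of tub between -0.078 and 0.078 m and y of cork_c_mid in the frame of tub between -0.078 and 0.078 m and value of joint dial below 0.12 rad), for 0.2 s.
2. the gripper presses the paddle and holds the dial on the third click (value of joint dial above 0.7 rad and contact force between the fingers and dial_paddle above 1 N), for 0.5 s.
At the end, for the whole second after the job is handed in: All three corks are inside the tub (centres within its walls and below 60 mm over its underside); the dial is on the third click (joint above 0.70 rad) and steady, held by the fingers pressing the paddle with more than 1 N; the jar stands upright (within 0.3 rad) within 40 mm of where it was (all of step 2 and x of cork_a_mid in the frame of tub between -0.078 and 0.078 m and y of cork_a_mid in the frame of tub between -0.078 and 0.078 m and z of each of cork_a_mid, cork_b_mid, cork_c_mid in the frame of tub below 0.06 m and x of cork_b_mid in the frame of tub between -0.078 and 0.078 m and y of cork_b_mid in the frame of tub between -0.078 and 0.078 m and x of cork_c_mid in the frame of tub between -0.078 and 0.078 m and y of cork_c_mid in the frame of tub between -0.078 and 0.078 m and velocity of joint dial below 0.2 rad/s and angle between jar_mid's own z axis and vertical below 0.3 rad and distance of jar_mid from where it was at the start of the episode below 0.04 m); the arm keeps its last pose, push and grip.
It fails at once if the sample jar is knocked over or shoved away (over 40 mm) (angle between jar_mid's own z axis and vertical above 0.6 rad or distance of jar_mid from where it was at the start of the episode above 0.04 m).
It also fails if it takes over 72 s, if anything falls off the work surface, if the arm or the gripper's body presses on something with over 40 N, if the wrist force passes 120 N, or if a joint passes its speed limit or range.

## Working session

There is one attempt and no reset: what is moved stays moved. The work goes in short steps, Python scripts to look and compute and a shell command to move; the robot and the scene stay as the last step left them, time stands still between calls to the robot, and variables do not carry over. Pictures are saved under pics/ and viewed, at most 10 in all, crops included, and the job is handed in when it is done.

```bash
mkdir -p pics; python3 - <<'E'
from plant import bot
import cv2,numpy as np
for n in("top","side"):
    cv2.imwrite(f"pics/{n}0.png",bot.capture(n)); p=bot.camera_params(n)
    print(n,p["fovy"],p["cx"],p["cy"],np.round(p["camera_from_world"],3).tolist(),[k for k in p])
o=bot.get_obs();print(o["time"],o["tool_pos"],o["tcp_rot"],o["grip_width"])
E
```

```text
top 54.141961339833436 282.2409528447174 216.72296152836373 [[0.022, -1.0, 0.002, 48.859], [-0.984, -0.022, -0.179, 561.934], [0.179, 0.002, -0.984, 794.99], [0.0, 0.0, 0.0, 1.0]] ['fovy', 'cx', 'cy', 'camera_from_world']
side 54.15190144164138 284.02937867696744 204.55717678149915 [[0.986, -0.166, 0.022, -557.675], [-0.069, -0.523, -0.85, 151.495], [0.153, 0.836, -0.527, 725.329], [0.0, 0.0, 0.0, 1.0]] ['fovy', 'cx', 'cy', 'camera_from_world']
0.1 [222.8487198  474.99233477 243.11690321] [-3.14026026e+00 -1.89877803e-04  2.70277087e+00] 91.87173410952667
```

View pics/top0.png

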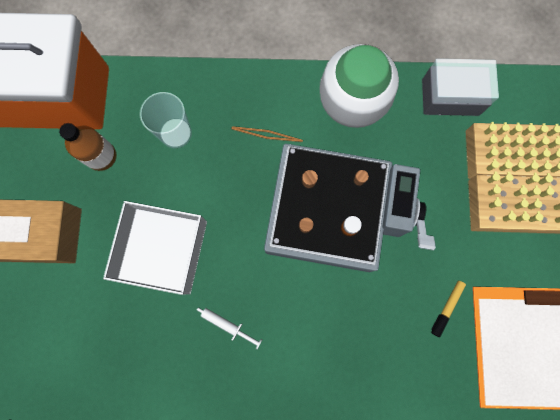

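View pics/side0.png

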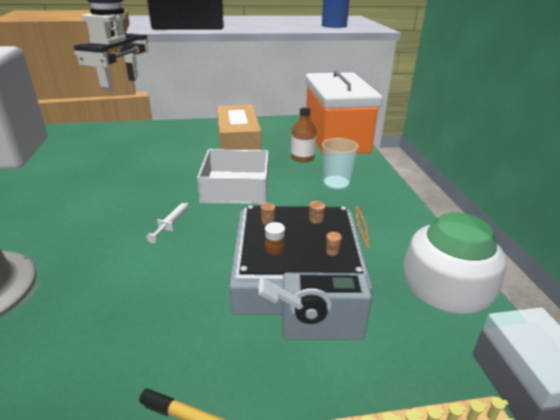

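The top view shows corks near (310,178), (361,177) and (306,225), the jar at (352,225), the tub at (155,250) and the paddle at (427,242). The side view shows corks at (268,213), (317,212) and (333,243), with the paddle pad at (268,288).

```bash
cat > h.py <<'E'
import cv2,numpy as np
from plant import bot
def cam(n):
    p=bot.camera_params(n);f=210/np.tan(np.radians(p["fovy"]/2));T=np.array(p["camera_from_world"])
    return f,p["cx"],p["cy"],T
def proj(n,P):
    f,cx,cy,T=cam(n);c=T[:3,:3]@np.array(P,float)+T[:3,3];return np.array([cx+f*c[0]/c[2],cy+f*c[1]/c[2]])
def ray(n,uv):
    f,cx,cy,T=cam(n);R=T[:3,:3];return -R.T@T[:3,3],R.T@np.array([(uv[0]-cx)/f,(uv[1]-cy)/f,1])
def plane(n,uv,z):
    o,d=ray(n,uv);return o+d*(z-o[2])/d[2]
def tri(a,b):
    o,d=ray("top",a);p,e=ray("side",b);s=np.linalg.lstsq(np.c_[d,-e],p-o,rcond=None)[0]
    A=o+d*s[0];B=p+e*s[1];return (A+B)/2,np.linalg.norm(A-B)
def corks(n,im,box):
    h=cv2.cvtColor(im,cv2.COLOR_BGR2HSV);m=cv2.inRange(h,(3,80,70),(18,255,255))
    k=np.zeros_like(m);x0,y0,x1,y1=box;k[y0:y1,x0:x1]=m[y0:y1,x0:x1]
    _,_,st,c=cv2.connectedComponentsWithStats(k);return [(st[i].tolist(),c[i].round(1).tolist()) for i in range(1,len(st)) if st[i][4]>25]
E
python3 - <<'E'
from h import *
t=cv2.imread("pics/top0.png");s=cv2.imread("pics/side0.png")
for n,im,b in(("top",t,(270,145,390,270)),("side",s,(235,195,365,275))):
    for q in corks(n,im,b):print(n,q,plane(n,q[1],107).round(1))
# plate corner screws (height ~90)
for uv in((293,151),(385,163),(370,257),(276,241)):print("screw",plane("top",uv,92).round(1))
m=cv2.inRange(cv2.cvtColor(t,cv2.COLOR_BGR2GRAY),0,40);k=np.zeros_like(m);k[140:275,262:395]=m[140:275,262:395]
c=max(cv2.findContours(k,0,2)[0],key=cv2.contourArea);r=cv2.minAreaRect(c);print(r)
for p in cv2.boxPoints(r):print(p,plane("top",p,90).round(1))
print("jarcap",plane("top",(352.5,225),136).round(1), tri((352.5,225),(275,230)))
a=cv2.resize(t[190:310,90:220],None,fx=3,fy=3,interpolation=2);b=cv2.resize(t[150:270,375:455],None,fx=3,fy=3,interpolation=2)
cc=cv2.resize(s[265:345,230:370],None,fx=4,fy=4,interpolation=2)
o=np.zeros((600,800,3),np.uint8);o[:280,:390]=a[:280];o[:280,400:640]=b[:280];o[280:600,:560]=cc;cv2.imwrite("pics/c.png",o)
E
```

```text
top ([302, 170, 16, 18, 222], [309.2, 178.0]) [628.5  10.3 107. ]
top ([354, 170, 15, 15, 164], [361.0, 176.8]) [633.2 -90.9 107. ]
top ([299, 217, 15, 16, 174], [305.7, 224.4]) [536.5  16.1 107. ]
top ([342, 222, 12, 14, 41], [345.4, 230.5]) [526.4 -59.8 107. ]
side ([309, 201, 17, 23, 308], [316.2, 211.9]) [625.6   6.9 107. ]
side ([260, 203, 16, 22, 252], [267.2, 212.6]) [534.3  16.7 107. ]
side ([356, 207, 7, 12, 28], [358.4, 212.1]) [704.5  -4.3 107. ]
side ([326, 231, 16, 25, 333], [332.7, 242.6]) [631.1 -89.7 107. ]
side ([264, 239, 21, 16, 263], [273.9, 246.5]) [531.7 -86.7 107. ]
screw [688.3  42.6  92. ]
screw [ 667.3 -142.3   92. ]
screw [ 478.3 -109.1   92. ]
screw [505.2  72.3  92. ]
((330.479248046875, 204.2889404296875), (101.45330810546875, 97.32374572753906), 9.637537956237793)
[272.32184 243.77164] [499.8  79.3  90. ]
[288.61523 147.82147] [695.5  51.5  90. ]
[388.63666 164.80624] [ 664.3 -150.    90. ]
[372.34326 260.7564 ] [ 471.3 -114.    90. ]
jarcap [532.6 -68.5 136. ] (array([534.88807254, -69.89852541, 127.97312733]), np.float64(1.9230389299945843))
```

View pics/c.png

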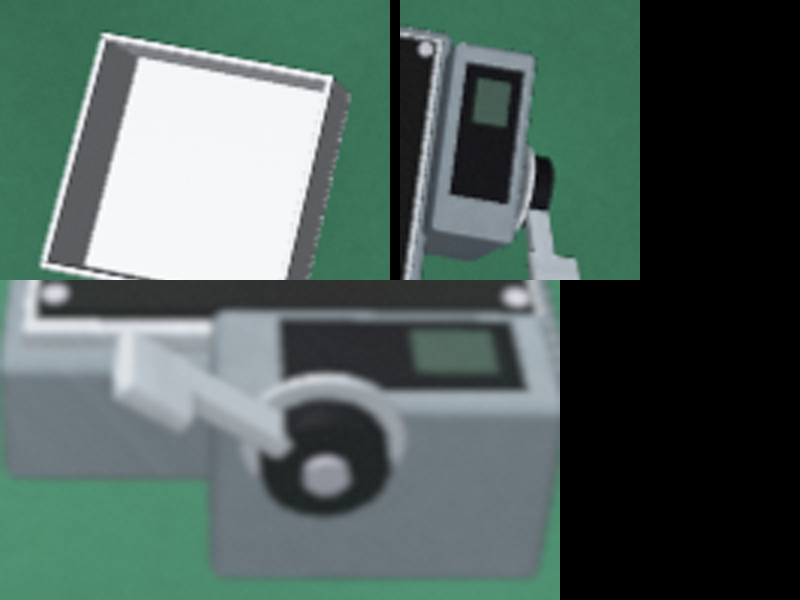

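```bash
python3 - <<'E'
from h import *
t=cv2.imread("pics/top0.png")
C=[plane("top",uv,70)[:2] for uv in((125.3,202.5),(200.5,215.8),(104.6,278.5))]
print("tub",np.round(C,1),"centre",((C[1]+C[2])/2).round(1))
p=lambda x,y:(375+(x-400)/3,150+y/3)
q=lambda x,y:(230+x/4,265+(y-280)/4)
# pad top face seen in side: corners (125,335)-(195,375) top edge; axis hub (325,475)
print("hub",tri(p(543,178),q(325,475)))
g=cv2.cvtColor(t,cv2.COLOR_BGR2GRAY);h=cv2.cvtColor(t,cv2.COLOR_BGR2HSV)
m=((h[:,:,1]<60)&(g>110)).astype(np.uint8);k=np.zeros_like(m);k[222:256,415:442]=m[222:256,415:442]
c=max(cv2.findContours(k,0,2)[0],key=cv2.contourArea);print(cv2.minAreaRect(c),cv2.boundingRect(c))
for r in range(222,252):print(''.join('#' if k[r,c] else '.' for c in range(412,445)))
yaw=-.15;X=np.array([np.cos(yaw),np.sin(yaw)])
for uv in((427,242),):print("pad",plane("top",uv,133).round(1))
E
```

```text
tub [[579.3 379.2]
 [555.4 225.7]
 [426.6 405.9]] centre [491.  315.8]
hub (array([ 571.36976336, -216.80827416,   82.65629901]), np.float64(9.256158665020745))
((425.05780029296875, 235.4239501953125), (29.31956672668457, 16.844114303588867), 82.23483276367188) (415, 222, 21, 28)
...##########....................
...#.########....................
...#.########....................
.....########....................
......#######....................
......########...................
......########...................
......########...................
......########...................
......########...................
......########...................
.......#######...................
......#########..................
......###########................
......################...........
......################...........
......################...........
......################...........
......#################..........
.......################..........
.......################..........
.......################..........
.......################..........
.......################..........
......##################.........
.......#################.........
..........#############..........
................#######..........
.................................
.................................
pad [ 504.5 -205.5  133. ]
```

```bash
python3 -m pendant '[[[1,-1,0],[0,0,0],0.2],[[1,-1,0],[0,0,0],0.2],[[1,-1,0],[0,0,0],0.2],[[1,-1,0],[0,0,0],0.2],[[1,-1,0],[0,0,0],0.2],[[1,-1,0],[0,0,0],0.2],[[1,-1,0],[0,0,0],0.2],[[1,-1,0],[0,0,0],0.2],[[1,-1,0],[0,0,0],0.2],[[1,-1,0],[0,0,0],0.2]]'
```

```text
time: 0.93
tool_pos: [518.6, 178.8, 243.5]
tcp_rot: [-3.141, -0.001, 2.703]
contact_force: [1.4, 0.6, -0.9]
grip_width: 55.0
finger_force: 0.0
```

```bash
python3 -m pendant '[[[0.2,-1,0],[0,0,0],0.2],[[0.2,-1,0],[0,0,0],0.2],[[0,-1,0],[0,0,0],0.2],[[0,-1,0],[0,0,0],0.2],[[0,-1,0],[0,0,0],0.2],[[0,-0.3,0],[0,0,0],0.2],[[0,0,-0.5],[0,0,0],0.2],[[0,0,-1],[0,0,0],0.2],[[0,0,-1],[0,0,0],0.2],[[0,0,0],[0,0,0],0.2]]'
python3 - <<'E'
from h import *
cv2.imwrite("pics/s1.png",np.vstack([bot.capture("side")[100:300,150:450],bot.capture("top")[100:300,200:500]]))
E
```

```text
time: 1.77
tool_pos: [526.3, 22.2, 163.5]
tcp_rot: [-3.138, -0.01, 2.703]
contact_force: [-1.9, 0.5, -0.6]
grip_width: 54.8
finger_force: 0.0
```

View pics/s1.png

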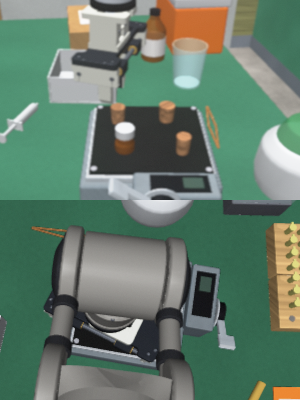

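The side view shows the jaws over the front-left cork at about (118,112) in the crop. The arm hides the scene in the top view. The TCP reading is 10 mm short, so I'll steer by measured pose.

```bash
python3 -m pendant '[[[0.33,-0.2,0],[0,0,0],0.2],[[0,0,0],[0,0,0],0.2],[[0,0,-0.4],[0,0,0],0.2],[[0,0,-0.4],[0,0,0],0.2],[[0,0,-0.4],[0,0,0],0.2],[[0,0,0],[0,0,0],0.2],[[0,0,0],[0,0,0],0.2],[[0,0,0],[0,0,0],0.2],[[0,0,0],[0,0,0],0.2],[[0,0,0],[0,0,0],0.2]]'
```

```text
time: 2.7
tool_pos: [540.1, 15.7, 133.8]
tcp_rot: [3.141, 0.002, 2.703]
contact_force: [0.1, 0.9, 0.4]
grip_width: 55.2
finger_force: 0.0
```

```bash
python3 -m pendant '[[[-0.13,0,0],[0,0,0],0.2],[[0,0,0],[0,0,0],0.2],[[0,0,-0.35],[0,0,0],0.2],[[0,0,-0.35],[0,0,0],0.2],[[0,0,0],[0,0,0],0.2],[[0,0,0],[0,0,0],-1],[[0,0,0],[0,0,0],-1],[[0,0,0],[0,0,0],-1],[[0,0,0],[0,0,0],-1],[[0,0,0],[0,0,0],-1]]'
```

```text
time: 3.53
tool_pos: [535.9, 15.6, 112.0]
tcp_rot: [3.141, 0.001, 2.703]
contact_force: [0.3, -0.4, 1.1]
grip_width: 26.3
finger_force: 1.6
```

```bash
python3 -m pendant '[[[0,0,0],[0,0,0],-1],[[0,0,0],[0,0,0],-1],[[0,0,0],[0,0,0],-1],[[0,0,0.5],[0,0,0],-1],[[0,0,1],[0,0,0],-1],[[0,0,1],[0,0,0],-1],[[0,0.3,0],[0,0,0],-1],[[0,0.9,0],[0,0,0],-1],[[0,0.9,0],[0,0,0],-1],[[-0.2,0.9,0],[0,0,0],-1]]'
```

```text
time: 4.37
tool_pos: [530.1, 106.5, 186.7]
tcp_rot: [3.141, 0.001, 2.701]
contact_force: [0.4, -0.4, 0.1]
grip_width: 24.9
finger_force: 30.0
```

```bash
python3 -m pendant '[[[-0.25,0.9,0],[0,0,0],-1],[[-0.25,0.9,0],[0,0,0],-1],[[-0.25,0.9,0],[0,0,0],-1],[[-0.25,0.9,0],[0,0,0],-1],[[-0.25,0.9,0],[0,0,0],-1],[[-0.25,0.9,0],[0,0,0],-1],[[-0.25,0.9,0],[0,0,0],-1],[[-0.25,0.9,0],[0,0,0],-1],[[0,0,-0.5],[0,0,0],-1],[[0,0,-0.8],[0,0,0],-1]]'
```

```text
time: 5.2
tool_pos: [470.1, 324.2, 149.2]
tcp_rot: [3.137, 0.003, 2.706]
contact_force: [-0.0, 1.0, -1.0]
grip_width: 24.6
finger_force: 30.0
```

```bash
python3 -m pendant '[[[0,0,-0.9],[0,0,0],-1],[[0,0,-0.9],[0,0,0],-1],[[0,0,-0.9],[0,0,0],-1],[[0,0,0],[0,0,0],-1],[[0,0,0],[0,0,0],0.1],[[0,0,0],[0,0,0],0.2],[[0,0,0],[0,0,0],0.2],[[0,0,1],[0,0,0],0.2],[[0,0,1],[0,0,0],0.2],[[0,0,1],[0,0,0],0.2]]'
```

```text
time: 6.03
tool_pos: [469.9, 321.8, 159.4]
tcp_rot: [3.14, 0.001, 2.703]
contact_force: [-0.1, 0.1, 0.3]
grip_width: 54.1
finger_force: 0.0
```

```bash
python3 -m pendant '[[[0.5,-0.9,0.2],[0,0,0],0.2],[[0.5,-0.9,0.2],[0,0,0],0.2],[[0.5,-0.9,0],[0,0,0],0.2],[[0.5,-0.9,0],[0,0,0],0.2],[[0.5,-0.9,0],[0,0,0],0.2],[[0.5,-0.9,0],[0,0,0],0.2],[[0.5,-0.9,0],[0,0,0],0.2],[[0.5,-0.9,0],[0,0,0],0.2],[[0.5,-0.9,0],[0,0,0],0.2],[[0.5,-0.9,0],[0,0,0],0.2]]'
```

```text
time: 6.87
tool_pos: [620.8, 50.2, 171.0]
tcp_rot: [3.14, 0.003, 2.703]
contact_force: [0.7, 0.2, 0.5]
grip_width: 55.3
finger_force: 0.0
```

```bash
python3 -m pendant '[[[0.2,-0.7,0],[0,0,0],0.2],[[0,-0.6,0],[0,0,0],0.2],[[0,0,-0.5],[0,0,0],0.2],[[0,0,-0.5],[0,0,0],0.2],[[0,0,0],[0,0,0],0.2],[[0,0,0],[0,0,0],0.2],[[0,0,0],[0,0,0],0.2],[[0,0,0],[0,0,0],0.2],[[0,0,0],[0,0,0],0.2],[[0,0,0],[0,0,0],0.2]]'
```

```text
time: 7.7
tool_pos: [626.0, 12.9, 139.6]
tcp_rot: [3.141, 0.001, 2.703]
contact_force: [-0.6, 1.0, 0.3]
grip_width: 54.8
finger_force: 0.0
```

```bash
python3 -m pendant '[[[0.05,-0.12,-0.3],[0,0,0],0.2],[[0,0,-0.3],[0,0,0],0.2],[[0,0,-0.3],[0,0,0],0.2],[[0,0,0],[0,0,0],0.2],[[0,0,0],[0,0,0],-1],[[0,0,0],[0,0,0],-1],[[0,0,0],[0,0,0],-1],[[0,0,0],[0,0,0],-1],[[0,0,0],[0,0,0],-1],[[0,0,0],[0,0,0],-1]]'
```

```text
time: 8.53
tool_pos: [627.4, 9.1, 112.2]
tcp_rot: [3.141, 0.001, 2.703]
contact_force: [-0.1, 0.3, 0.2]
grip_width: 28.0
finger_force: 30.0
```

```bash
python3 -m pendant '[[[0,0,0],[0,0,0],-1],[[0,0,0.5],[0,0,0],-1],[[0,0,1],[0,0,0],-1],[[0,0,1],[0,0,0],-1],[[-0.4,0.9,0],[0,0,0],-1],[[-0.4,0.9,0],[0,0,0],-1],[[-0.4,0.9,0],[0,0,0],-1],[[-0.4,0.9,0],[0,0,0],-1],[[-0.4,0.9,0],[0,0,0],-1],[[-0.4,0.9,0],[0,0,0],-1]]'
```

```text
time: 9.37
tool_pos: [554.4, 172.2, 186.9]
tcp_rot: [3.141, 0.0, 2.703]
contact_force: [1.4, 0.8, 0.2]
grip_width: 27.6
finger_force: 30.0
```

```bash
python3 -m pendant '[[[-0.25,0.9,0],[0,0,0],-1],[[-0.25,0.9,0],[0,0,0],-1],[[-0.25,0.9,0],[0,0,0],-1],[[-0.25,0.9,0],[0,0,0],-1],[[-0.25,0.9,0],[0,0,0],-1],[[0,0.4,0],[0,0,0],-1],[[0,0,-0.8],[0,0,0],-1],[[0,0,-0.8],[0,0,0],-1],[[0,0,-0.8],[0,0,0],-1],[[0,0,0],[0,0,0],-1]]'
```

```text
time: 10.2
tool_pos: [515.3, 316.6, 110.0]
tcp_rot: [-3.135, -0.005, 2.703]
contact_force: [-1.8, -1.2, -0.7]
grip_width: 28.0
finger_force: 30.0
```

```bash
python3 -m pendant '[[[0,0,-0.8],[0,0,0],-1],[[0,0,-0.8],[0,0,0],-1],[[0,0,0],[0,0,0],-1],[[0,0,0],[0,0,0],0.1],[[0,0,0],[0,0,0],0.2],[[0,0,0],[0,0,0],0.2],[[0,0,1],[0,0,0],0.2],[[0,0,1],[0,0,0],0.2],[[0,0,1],[0,0,0],0.2],[[0,0,0.3],[0,0,0],0.2]]'
```

```text
time: 11.03
tool_pos: [520.0, 319.2, 172.6]
tcp_rot: [3.134, 0.007, 2.703]
contact_force: [0.7, 0.2, 1.3]
grip_width: 55.3
finger_force: 0.0
```

```bash
python3 -m pendant '[[[0.35,-0.9,0.2],[0,0,0],0.2],[[0.35,-0.9,0],[0,0,0],0.2],[[0.35,-0.9,0],[0,0,0],0.2],[[0.35,-0.9,0],[0,0,0],0.2],[[0.35,-0.9,0],[0,0,0],0.2],[[0.35,-0.9,0],[0,0,0],0.2],[[0.35,-0.9,0],[0,0,0],0.2],[[0.35,-0.9,0],[0,0,0],0.2],[[0.35,-0.9,0],[0,0,0],0.2],[[0.35,-0.9,0],[0,0,0],0.2]]'
```

```text
time: 11.87
tool_pos: [623.2, 46.6, 172.9]
tcp_rot: [3.141, 0.002, 2.703]
contact_force: [0.5, 0.1, 0.2]
grip_width: 55.1
finger_force: 0.0
```

```bash
python3 -m pendant '[[[0,-0.9,0],[0,0,0],0.2],[[0,-0.9,0],[0,0,0],0.2],[[0,-0.9,0],[0,0,0],0.2],[[0,-0.9,0],[0,0,0],0.2],[[0,-0.8,0],[0,0,0],0.2],[[0,0,0],[0,0,0],0.2],[[0,0,0],[0,0,0],0.2],[[0,0,-0.5],[0,0,0],0.2],[[0,0,-0.5],[0,0,0],0.2],[[0,0,0],[0,0,0],0.2]]'
```

```text
time: 12.7
tool_pos: [621.2, -82.2, 139.4]
tcp_rot: [-3.141, -0.005, 2.704]
contact_force: [0.2, 0.2, -1.1]
grip_width: 54.8
finger_force: 0.0
```

```bash
python3 -m pendant '[[[0.36,-0.27,0],[0,0,0],0.2],[[0,0,-0.3],[0,0,0],0.2],[[0,0,0],[0,0,0],0.2],[[0,0,0],[0,0,0],0.2],[[0,0,0],[0,0,0],0.2],[[0,0,0],[0,0,0],0.2],[[0,0,0],[0,0,0],0.2],[[0,0,0],[0,0,0],0.2],[[0,0,0],[0,0,0],0.2],[[0,0,0],[0,0,0],0.2]]'
```

```text
time: 13.53
tool_pos: [633.5, -92.1, 132.9]
tcp_rot: [3.141, 0.0, 2.703]
contact_force: [0.5, 0.4, -0.2]
grip_width: 55.2
finger_force: 0.0
```

```bash
python3 -m pendant '[[[-0.05,0.05,-0.35],[0,0,0],0.2],[[0,0,-0.35],[0,0,0],0.2],[[0,0,0],[0,0,0],0.2],[[0,0,0],[0,0,0],-1],[[0,0,0],[0,0,0],-1],[[0,0,0],[0,0,0],-1],[[0,0,0],[0,0,0],-1],[[0,0,0],[0,0,0],-1],[[0,0,0],[0,0,0],-1],[[0,0,0],[0,0,0],-1]]'
```

```text
time: 14.37
tool_pos: [632.2, -90.6, 112.1]
tcp_rot: [3.141, 0.001, 2.703]
contact_force: [0.4, 0.2, 0.5]
grip_width: 23.2
finger_force: 30.0
```

```bash
python3 -m pendant '[[[0,0,0],[0,0,0],-1],[[0,0,0.5],[0,0,0],-1],[[0,0,1],[0,0,0],-1],[[0,0,1],[0,0,0],-1],[[-0.3,0.9,0],[0,0,0],-1],[[-0.3,0.9,0],[0,0,0],-1],[[-0.3,0.9,0],[0,0,0],-1],[[-0.3,0.9,0],[0,0,0],-1],[[-0.3,0.9,0],[0,0,0],-1],[[-0.3,0.9,0],[0,0,0],-1]]'
```

```text
time: 15.2
tool_pos: [577.3, 72.6, 186.8]
tcp_rot: [3.141, 0.0, 2.703]
contact_force: [-0.5, 0.4, 0.1]
grip_width: 22.9
finger_force: 30.0
```

```bash
python3 -m pendant '[[[-0.3,0.9,0],[0,0,0],-1],[[-0.3,0.9,0],[0,0,0],-1],[[-0.3,0.9,0],[0,0,0],-1],[[-0.3,0.9,0],[0,0,0],-1],[[-0.3,0.9,0],[0,0,0],-1],[[-0.3,0.9,0],[0,0,0],-1],[[-0.3,0.9,0],[0,0,0],-1],[[-0.3,0.8,0],[0,0,0],-1],[[0,0,0],[0,0,0],-1],[[0,0,0],[0,0,0],-1]]'
```

```text
time: 16.03
tool_pos: [505.3, 285.5, 186.7]
tcp_rot: [-3.142, 0.0, 2.706]
contact_force: [-0.1, -0.6, -1.0]
grip_width: 23.2
finger_force: 30.0
```

```bash
python3 -m pendant '[[[-0.5,0.1,-0.8],[0,0,0],-1],[[0,0,-0.8],[0,0,0],-1],[[0,0,-0.8],[0,0,0],-1],[[0,0,-0.8],[0,0,0],-1],[[0,0,-0.6],[0,0,0],-1],[[0,0,0],[0,0,0],-1],[[0,0,0],[0,0,0],0.1],[[0,0,0],[0,0,0],0.2],[[0,0,0],[0,0,0],0.2],[[0,0,0.5],[0,0,0],0.2]]'
```

```text
time: 16.87
tool_pos: [490.3, 286.9, 87.0]
tcp_rot: [-3.14, -0.002, 2.703]
contact_force: [-0.5, 1.0, 0.3]
grip_width: 45.0
finger_force: 0.0
```

```bash
python3 -m pendant '[[[0,0,1],[0,0,0],0.2],[[0,0,1],[0,0,0],0.2],[[0,0,1],[0,0,0],0.2],[[0,-1,0.7],[0,0,-1],-1],[[0,-1,0],[0,0,-1],-1],[[0,-1,0],[0,0,-1],-1],[[0,-1,0],[0,0,-1],-1],[[0,-1,0],[0,0,-1],-1],[[0,-1,0],[0,0,-1],-1],[[0,0,0],[0,0,-1],-1]]'
python3 - <<'E'
from h import *
a=bot.capture("top");b=bot.capture("side")
cv2.imwrite("pics/t2.png",np.hstack([cv2.resize(a[180:320,90:230],None,fx=2.5,fy=2.5),cv2.resize(b[140:320,190:390],(389,350))]))
E
```

```text
time: 17.7
tool_pos: [491.4, 103.2, 200.3]
tcp_rot: [3.139, 0.002, 1.853]
contact_force: [1.1, 0.3, -0.9]
grip_width: 12.9
finger_force: 0.0
```

View pics/t2.png

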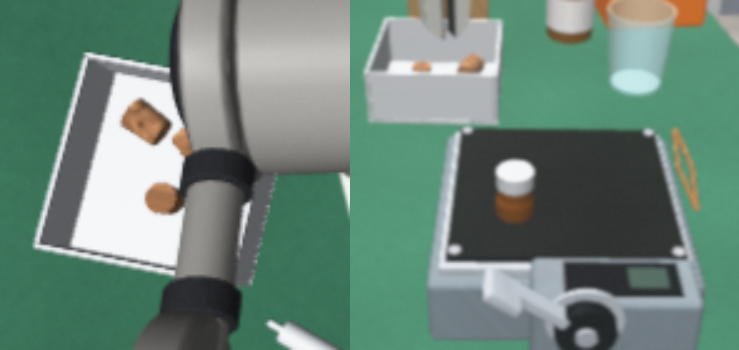

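All three corks lie in the tub and the jar still stands at (515,190) in the right crop. The paddle is at rest. Next I'll locate the pad.

```bash
python3 - <<'E'
from h import *
print("pad",tri((426.8,241.2),(268.75,290)))
yaw=-.15;X=np.array([np.cos(yaw),np.sin(yaw),0]);Y=np.array([-X[1],X[0],0])
# face-on dial disc: centre of outer disc face in side view and z=85
q=lambda x,y:(230+x/4,265+(y-280)/4)
hub=plane("side",q(325,473),85);print("hub side",hub.round(1))
for h in(60,70,75):print(h,(hub-h*X).round(1))
print("jar-plate",plane("top",(427,242),129).round(1))
for P in ([503,-205,130],):print(proj("top",P),proj("side",P))
E
python3 -m pendant '[[[0,-1,0],[0,0,-1],-1],[[0,-1,0],[0,0,-1],-1],[[0,-1,0],[0,0,-1],-1],[[0,-1,0],[0,0,-0.6],-1],[[0,-1,0],[0,0,0],-1],[[0,-1,0],[0,0,0],-1],[[0,-1,0],[0,0,0],-1],[[0,-1,0],[0,0,0],-1],[[0,-1,0],[0,0,0],-1],[[0,-0.8,0],[0,0,0],-1]]'
```

```text
pad (array([ 506.73627721, -207.29572273,  126.98941648]), np.float64(0.09341504568617352))
hub side [ 566.2 -218.7   85. ]
60 [ 506.8 -209.8   85. ]
70 [ 497.  -208.3   85. ]
75 [ 492.  -207.5   85. ]
jar-plate [ 505.  -206.9  129. ]
[426.20529239 243.01678364] [265.8556601  287.47188906]
time: 18.63
tool_pos: [491.5, -188.0, 199.7]
tcp_rot: [3.14, 0.001, 1.436]
contact_force: [-0.2, 0.5, -0.5]
grip_width: 0.5
finger_force: 0.0
```

```bash
python3 -m pendant '[[[0.2,-0.6,-0.3],[0,0,0],-1],[[0,0,-0.3],[0,0,0],-1],[[0,0,0],[0,0,0],-1],[[0,0,0],[0,0,0],-1],[[0,0,0],[0,0,0],-1],[[0,0,0],[0,0,0],-1],[[0,0,0],[0,0,0],-1],[[0,0,0],[0,0,0],-1],[[0,0,0],[0,0,0],-1],[[0,0,0],[0,0,0],-1]]'
python3 - <<'E'
from h import *
b=bot.capture("side")
cv2.imwrite("pics/p3.png",cv2.resize(b[200:350,220:380],None,fx=3,fy=3))
E
```

```text
time: 19.47
tool_pos: [497.0, -204.4, 180.9]
tcp_rot: [3.141, 0.0, 1.431]
contact_force: [-0.1, -0.5, 0.4]
grip_width: 0.6
finger_force: 0.0
```

View pics/p3.png

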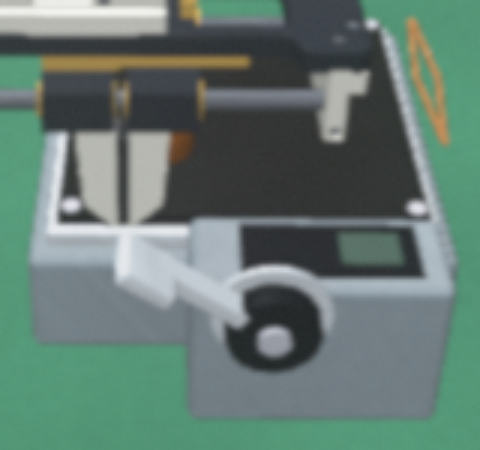

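The closed jaws stand over the pad at crop (122,225). The jar is behind them and the dial is at rest. A bracket hangs from the gripper at (335,140), so I'll check its height.

```bash
python3 - <<'E'
from h import *
print(proj("side",(497,-204,164)))
for y in(-240,-205,-170,-120):
    o,d=ray("side",(331.7,246.7));t=(y-o[1])/d[1];print((o+d*t).round(1))
E
```

```text
[261.2308121 268.3236463]
[ 578.9 -240.   218.8]
[ 590.9 -205.   190.8]
[ 602.8 -170.   162.7]
[ 619.8 -120.   122.7]
```

The bracket could pass close above the dial, so I'll turn the gripper until its long axis points clear of the pod, then recheck.

```bash
python3 -m pendant '[[[0,-0.05,0],[0,0,-0.9],-1],[[0,-0.05,0],[0,0,-0.9],-1],[[0,0,0],[0,0,-0.9],-1],[[0,0,0],[0,0,-0.9],-1],[[0,0,0],[0,0,-0.9],-1],[[0,0,0],[0,0,-0.9],-1],[[0,0,0],[0,0,-0.6],-1],[[0,0,0],[0,0,0],-1],[[0,0,-0.3],[0,0,0],-1],[[0,0,0],[0,0,0],-1]]'
python3 - <<'E'
from h import *
print(bot.get_obs()["joint_positions"])
b=bot.capture("side")
cv2.imwrite("pics/p4.png",cv2.resize(b[180:350,200:400],None,fx=3,fy=3))
E
```

```text
time: 20.35
tool_pos: [496.2, -207.2, 170.1]
tcp_rot: [-3.139, 0.001, 0.713]
contact_force: [0.2, 0.6, -0.7]
grip_width: 0.1
finger_force: 0.0
[-5.37993827e-01  4.35912857e-01  1.59600794e+00 -1.20008184e-04
  1.11196059e+00  3.19836912e-01]
```

View pics/p4.png

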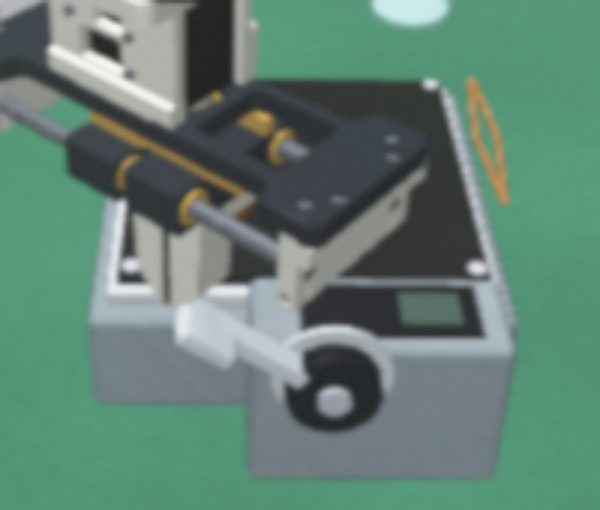

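```bash
python3 -m pendant '[[[0,0,-0.2],[0,0,0],-1],[[0,0,-0.2],[0,0,0],-1],[[0,0,-0.2],[0,0,0],-1],[[0,0,-0.2],[0,0,0],-1],[[0,0,-0.2],[0,0,0],-1],[[0,0,-0.2],[0,0,0],-1],[[0,0,-0.2],[0,0,0],-1],[[0,0,-0.2],[0,0,0],-1],[[0,0,0],[0,0,0],-1],[[0,0,0],[0,0,0],-1]]'
```

```text
time: 21.23
tool_pos: [497.1, -207.7, 123.6]
tcp_rot: [3.141, 0.0, 0.711]
contact_force: [-1.0, -0.6, 4.8]
grip_width: 0.5
finger_force: 2.2
```

In contact with 4.8 N upward. Continue down.

```bash
python3 -m pendant '[[[0,0,-0.2],[0,0,0],-1],[[0,0,-0.2],[0,0,0],-1],[[0,0,-0.2],[0,0,0],-1],[[0,0,-0.1],[0,0,0],-1],[[0,0,-0.1],[0,0,0],-1],[[0,0,0],[0,0,0],-1],[[0,0,0],[0,0,0],-1],[[0,0,0],[0,0,0],-1],[[0,0,0],[0,0,0],-1],[[0,0,0],[0,0,0],-1]]'
```

```text
time: 22.07
tool_pos: [496.6, -207.6, 99.9]
tcp_rot: [-3.141, 0.001, 0.711]
contact_force: [-3.7, 0.0, 4.8]
grip_width: 0.2
finger_force: 2.7
```

```bash
python3 -m pendant '[[[0,0,-0.05],[0,0,0],-1],[[0,0,-0.05],[0,0,0],-1],[[0,0,-0.04],[0,0,0],-1],[[0,0,0],[0,0,0],-1],[[0,0,0],[0,0,0],-1],[[0,0,0],[0,0,0],-1],[[0,0,0],[0,0,0],-1],[[0,0,0],[0,0,0],-1],[[0,0,0],[0,0,0],-1],[[0,0,0],[0,0,0],-1]]'
python3 - <<'E'
from h import *
b=bot.capture("side")
cv2.imwrite("pics/p5.png",cv2.resize(b[180:350,200:400],None,fx=3,fy=3))
E
```

```text
time: 22.9
tool_pos: [496.9, -207.6, 96.0]
tcp_rot: [3.141, 0.0, 0.711]
contact_force: [-3.6, -0.3, 7.1]
grip_width: 0.4
finger_force: 3.6
```

View pics/p5.png

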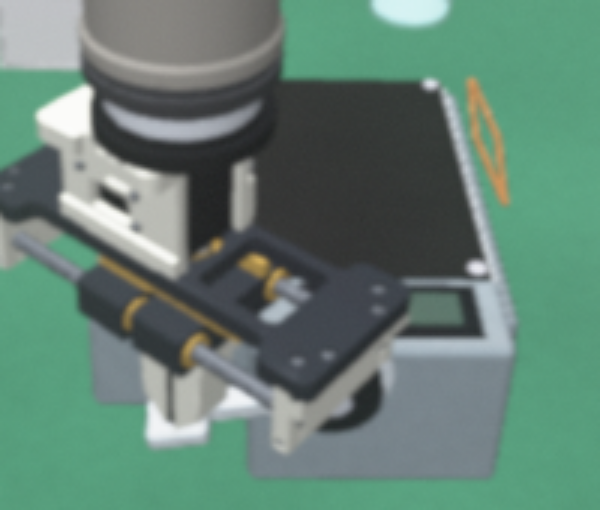

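The fingers sit on the pad at crop (180,425) and the paddle is pressed slightly below level. I'll add a small margin.

```bash
python3 -m pendant '[[[0,0,-0.05],[0,0,0],-1],[[0,0,0],[0,0,0],-1],[[0,0,0],[0,0,0],-1],[[0,0,0],[0,0,0],-1],[[0,0,0],[0,0,0],-1],[[0,0,0],[0,0,0],-1],[[0,0,0],[0,0,0],-1],[[0,0,0],[0,0,0],-1],[[0,0,0],[0,0,0],-1],[[0,0,0],[0,0,0],-1]]'
```

```text
time: 23.78
tool_pos: [497.0, -207.7, 94.7]
tcp_rot: [3.141, 0.0, 0.711]
contact_force: [-3.2, 1.3, 7.9]
grip_width: 0.3
finger_force: 4.3
```

```bash
python3 -c "
from plant import bot
print(bot.close_job())"
```

```text
the job is handed in; nothing more can be done
None
```

I put all three corks in the tub, left the jar standing on the plate, and handed the job in with the fingers still pressing the dial paddle at about 8 N; by my geometry the dial is at about 0.8 rad, the third click, but the hand-in returned no verdict.

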